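# Slide the cordless lamp into its charging dock

## Task

Put the tall cordless lamp on charge: slide it, standing, across the table into the open mouth of the plywood charging dock and on past the two sprung rollers, pushing low on its metal body so that it neither tips nor leaves the table. Then press it home against the copper contact plate with a steady push of about 10 N for about a second, and no harder (more than 15 N on the plate bends the contacts), and let go so that it stays home. Do not touch the lamp's white glass top, and leave the other things where they are.

Things in the scene. Friction and masses are not known exactly. Their poses are not given: they have to be found in the camera images.
- lamp: Cordless lamp, an upright round cylinder standing on the table: bare metal body 66 mm in diameter and 135 mm tall, with a fragile white glass top (lamp_glass) above it, 240 mm tall in all. Weighs 0.4 to 0.8 kg; pushed more than about 60 mm above the table it may tip, at 80 mm it does. Origin: centre of the underside; z up along the lamp. Sliding it over the table takes about 2 to 6 N.
- lamp_glass: The lamp's white glass top, 62 mm in diameter, 105 mm tall, fixed on the lamp's metal body. Origin: centre of its underside, 135 mm above the table. Not to be touched.
- dock: Plywood charging dock fixed on the table, 130 mm wide, walls 50 mm tall (back wall 70 mm), no floor: the lamp slides on the table. Origin: on the table, where the lamp's centre lies when home at the plate's nominal setting. x points level from the mouth to the back wall (the lamp enters along +x), y to the left, z up. A pusher up to 45 mm wide passes between its rollers.
- dock_mouth (a point): Middle of the dock's open mouth, on the table, at x = -70 mm in the dock's frame (axes as the dock's). The mouth narrows from 120 mm here to a throat 72 mm wide at x = -45 to -31 mm.
- roller_gap (a point): Midway between the two sprung upright rollers, at x = -20 mm, z = 30 mm in the dock's frame. Rollers 16 mm in diameter, z 15 to 45 mm, 51 mm gap. The lamp meets them with its centre at x = -44 mm and must spread them (about 5 to 8 N beyond the sliding friction if slow, most at first; they are damped, so more if fast); once its centre is past x = -20 mm they draw it slowly inward with about 5 N.
- plate_nominal (a point): Centre of the face of the dock's copper contact plate (50 mm wide, 10 to 50 mm above the table, rigid) at its nominal setting: x = +33 mm, z = 30 mm in the dock's frame. The plate is an adjustable stop, clamped anywhere from 6 mm nearer the mouth to 2 mm farther back than this point, so just where the lamp meets it must be felt.
- meter: Grey handheld meter lying on the table, 150 x 78 x 34 mm (42 mm with its dial). Bystander. Origin: centre of its underside.
- organiser: Clear open organiser box with small compartments, 180 x 120 x 40 mm. Bystander. Origin: centre of its underside.
- jar: Glass jar with metal lid, 60 mm in diameter, 85 mm tall. Bystander. Origin: centre of its underside.
Mind the look-alikes: they are no part of the job. There is more than one size of the lamp; the job needs the largest. There is more than one size of the dock; the job needs the larger.

How it is judged:
By the outcome, as a careful person would: the job done as asked, in the order asked, and still so for the second after the job is handed in, with the robot touching nothing.
It also fails if it takes over 64 s, if anything falls off the work surface, if the arm or the gripper's body presses on something with over 40 N, if the wrist force passes 120 N, or if a joint passes its speed limit or range.

## Robot

A 6-joint arm with a two-finger parallel gripper is mounted at the origin on the work surface. World frame = base frame: x ahead of the robot, y to its left, z up, the work surface at z = 0. Lengths are in m, angles in rad, forces in N, time in s.
With the tool pointing down it reaches from about 0.3 to 0.75 m from the base axis. Payload 8.5 kg.
Tool frame: the origin (TCP) lies on the centre line of the jaws, within the pads' length; the fingertips stand ctrl.tip_extent ahead of it and the grasp point (between the pads) lies 8 mm behind it (ctrl.tip_extent is the distance from the TCP to the fingertips, in m); x points along the fingers, y is the direction in which the jaws open and shut, and the axes are right-handed (so a half turn about x gives the same grasp; the last joint's range is limited). The gripper opens to 85 mm and grips with 20 to 120 N. Pads are 22 mm wide; open, the fingers measure 114 mm over their backs; the gripper's body (76 mm by 85 mm) begins 54 mm behind the grasp point. The pads swing forward as they close: fully open they stand 13 mm farther back than shut.
Start: joints at [1.031, 0.381, 1.297, -0, 1.464, -0.215], TCP at [0.176, 0.521, 0.219] pointing down, gripper open.
Joint ranges: [-3.11, 3.11], [-0.89, 2.33], [0.22, 2.48], [-1.42, 4.56], [0.17, 2.85], [-2.88, 2.88]. Speed limits (rad/s): [2.39, 2.39, 3.14, 3.14, 3.14, 3.14].

## Interface

Orientations are given as a unit quaternion [x, y, z, w].
In Python, from station import readout, viewer, ctrl gives the robot as it stands. The module is installed in compiled form; this text tells all that it offers.
- The arm moves only by the tool move_arm, never from a script. Its argument "commands" is a list of rows, each an object of numbers: "tx", "ty", "tz": the shift along the tool's x, y, z in mm; "turn": the turn about the tool's x in degrees; "gripper": the opening, from -1 (shut) to 1 (fully open). A call has 1 to 10 rows; each row is the pose to reach, as a shift and turn from the pose commanded when the call began, along the tool's axes at that moment; what a row does not reach only later rows make up. A row lasts 1/10 s, in which the tool goes at most 50 mm and 8.59 degrees, less where a joint would pass 70% of its speed; a pose out of reach is approached as far as the arm can. A call with a gripper value outside its range is refused whole. The fingers move at their own pace and stop on an object; "squeeze" is the grip in N (left out, the last holds). Time passes only in rows, so rows that repeat a pose let the fingers close. It gives the time, the measured TCP pose, the force and the opening at its end, in the units of the state.
- readout.get_obs(): the state, without advancing time (a new reading comes with each control period).
- viewer.capture(name): name is "scene" or "top" or "wrist"; returns the picture (384x512x3 uint8, blue, green, red); there is no depth.
- viewer.camera_model(name): a dict with "fx", "fy", "cx", "cy" (pixels), "eye" and "rotation" of the camera in the world; the wrist camera has in their place "hand_eye" (4x4, takes a point from camera to tool coordinates, whose origin is the TCP and whose axes are the tool frame's). Camera axes: x right, y up, looking along -z (the intrinsics and any distortion apply to the point x, -y, -z); pixel columns grow to the right and rows downward; lengths in m; the calibration is good to about 2 mm. A picture is of the moment at which its call begins: read the wrist's pose just before it. camera_model takes no time and is no camera call.
- ctrl.close_job(): hands the job in, once; it reports no verdict.
The state is a dict: "time": time; "qpos": joint angles; "qvel": joint speeds; "joint_efforts": joint torques, N m; "tool_pos": TCP position; "ee_rot": TCP orientation; "wrist_force": force on the tool from outside, world axes, zero at the start; "torque": the same for the moment, N m; "opening": finger opening in m.
Only numpy, scipy, OpenCV 4.12 (cv2) and the standard library are available. Lean on these libraries where they do the work, as an engineer would, in place of code of your own. Each camera call takes 0.05 s, during which the arm holds its last target. There are 200 camera calls.

## Working session

There is one attempt and no reset: what is moved stays moved. The work goes in short steps, Python scripts to look and compute and a tool call to move; the robot and the scene stay as the last step left them, time stands still between calls to the robot, and variables do not carry over. Pictures are saved under pics/ and viewed, about 8 in all and at most 12, crops included, and the job is handed in when it is done.

Besides the shell and the picture viewer there is one more tool, called after "Request:" as a command line: name --argument value ..., lists and objects as JSON in quotes. move_arm: Moves the arm, as the interface text tells. Its arguments: {"type":"object","properties":{"commands":{"type":"array"},"squeeze":{"type":"number"}},"required":["commands"]}

```bash
mkdir -p pics
cat > h.py <<'E'
import numpy as np, cv2
from station import readout, viewer, ctrl
from scipy.spatial.transform import Rotation as R
def cam(n):
    return viewer.camera_model(n)
def ray(m,u,v):
    d=np.array([(u-m['cx'])/m['fx'],-(v-m['cy'])/m['fy'],-1.0])
    return np.array(m['eye']),np.array(m['rotation'])@d
def onz(m,u,v,z=0):
    e,d=ray(m,u,v); return e+d*(z-e[2])/d[2]
def proj(m,p):
    c=np.array(m['rotation']).T@(np.array(p)-m['eye']); return m['cx']+m['fx']*c[0]/-c[2], m['cy']-m['fy']*c[1]/-c[2]
E
python3 - <<'E'
from h import *
for n in("scene","top"):
    im=viewer.capture(n); cv2.imwrite(f'pics/{n}0.png',im); print(n,cam(n))
print(cam("wrist"),ctrl.tip_extent); print(readout.get_obs())
a=cv2.imread('pics/scene0.png');b=cv2.imread('pics/top0.png')
E
```

```text
scene {'fx': 469.4457063078648, 'fy': 469.4457063078648, 'cx': 253.3697762807325, 'cy': 192.3986698333214, 'eye': array([ 1.03038345, -0.27898076,  0.89693064]), 'rotation': array([0.27099324, 0.14016757, 0.44226148, 0.84339819])}
top {'fx': 480.0397316484169, 'fy': 480.0397316484169, 'cx': 255.52767516560021, 'cy': 187.09384108052888, 'eye': array([0.40564484, 0.01882868, 1.4122504 ]), 'rotation': array([-0.04732041,  0.04401715,  0.70579052, -0.70546652])}
{'fx': 296.7250264609654, 'fy': 296.7250264609654, 'cx': 256.60578231136975, 'cy': 193.29780720131413, 'hand_eye': array([[-1.74189172e-03,  3.19822636e-01, -9.47475829e-01,
        -1.55505034e-01],
       [ 9.99998403e-01,  1.79226851e-04, -1.77795368e-03,
        -1.66730967e-05],
       [-3.98816723e-04, -9.47477414e-01, -3.19822438e-01,
        -8.25112955e-02],
       [ 0.00000000e+00,  0.00000000e+00,  0.00000000e+00,
         1.00000000e+00]])} 0.011
{'time': 0.1, 'qpos': array([ 1.03071468e+00,  3.81153598e-01,  1.29816965e+00, -2.48832168e-05,
        1.46357955e+00, -2.15287457e-01]), 'qvel': array([ 0.00181614, -0.00100693, -0.0026913 , -0.00072695, -0.00110791,
        0.00014653]), 'joint_efforts': array([ 3.59964935e-03, -4.49216795e+01, -2.31654632e+01, -1.71327260e-04,
        3.69535017e-03,  2.40814336e-05]), 'tool_pos': array([0.17537034, 0.5210025 , 0.21846528]), 'ee_rot': array([ 0.11389327,  0.69796575, -0.11476084,  0.69764037]), 'wrist_force': array([-0.30384904, -0.27058304,  0.95736338]), 'torque': array([0.00404622, 0.02050142, 0.00269071]), 'opening': 0.08544449309499821}
```

View pics/scene0.png

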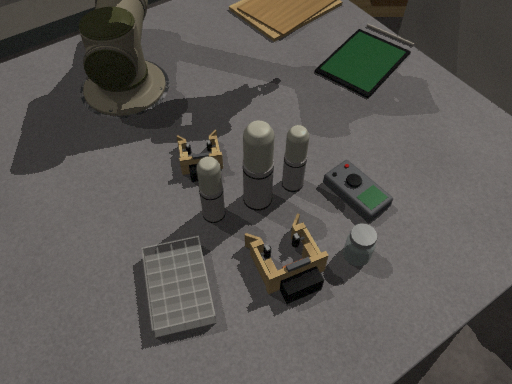

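View pics/top0.png

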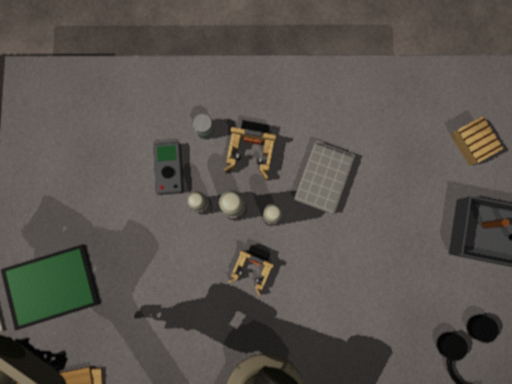

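The candidate lamps in the scene view are (211,190), (258,165) and (295,158). The middle one is tallest and widest, top view (232,205). The candidate docks are (200,155) and (285,262). The second is larger, top view (252,148). I'll confirm both in an enlarged crop.

```bash
sed -i "s/return viewer.camera_model(n)/m=viewer.camera_model(n); m['rotation']=R.from_quat(m['rotation']).as_matrix() if 'rotation' in m else None; return m/" h.py
python3 - <<'E'
from h import *
a=cv2.imread('pics/scene0.png')[110:310,170:340];b=cv2.imread('pics/top0.png')[110:230,180:300]
a=cv2.resize(a,None,fx=3,fy=3,interpolation=3)[:600];b=cv2.resize(b,None,fx=5,fy=5,interpolation=3)
cv2.imwrite('pics/a.png',a);cv2.imwrite('pics/b.png',b)
E
```

```text
(no output)
```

View pics/a.png

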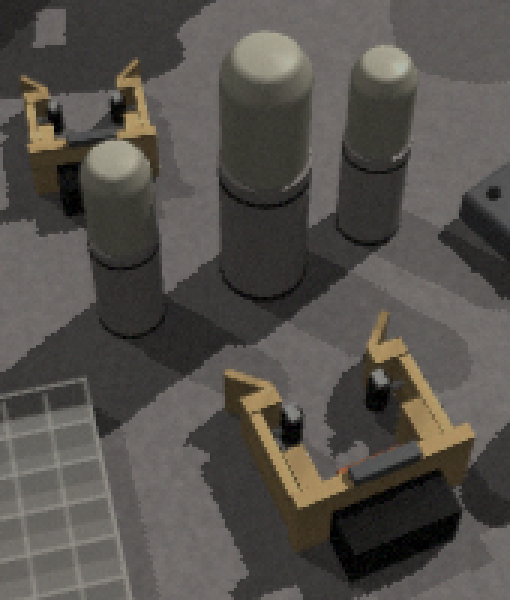

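View pics/b.png

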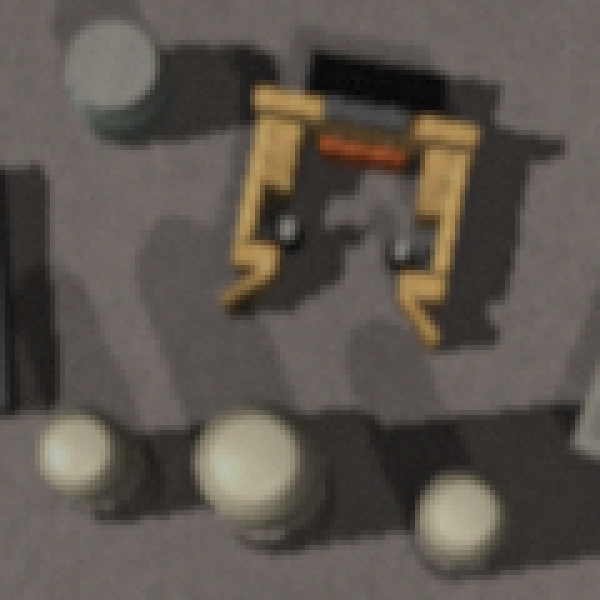

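The crops confirm it. The big lamp is the middle one, with its base near crop a (263,273). The big dock's rollers are at a (291,410) and (378,378), and at b (403,246) and (288,228). Its mouth tips are at a (228,373) and (386,315), and at b (432,343) and (228,302).

```bash
cat > m.py <<'E'
from h import *
from scipy.optimize import least_squares
S,T=cam('scene'),cam('top')
s=lambda p:(p[0]/3+170,p[1]/3+110); t=lambda p:(p[0]/5+180,p[1]/5+110)
def tri(ps,pt):
    (e1,d1),(e2,d2)=ray(S,*s(ps)),ray(T,*t(pt))
    A=np.c_[d1,-d2]; k=np.linalg.lstsq(A,e2-e1,rcond=None)[0]; a,b=e1+k[0]*d1,e2+k[1]*d2
    return (a+b)/2*1000,np.linalg.norm(a-b)*1000
np.set_printoptions(precision=1,suppress=True)
pairs=[((291,410),(403,246),(-20,-33.5,45)),((378,378),(288,228),(-20,33.5,45)),((228,373),(432,343),(-70,-62,50)),((386,315),(230,302),(-70,62,50))]
for a,b,q in pairs: print(q,*tri(a,b))
print('plate top / back corners',tri((470,430),(253,95)),tri((292,503),(476,130)))
print('lamp base z0',onz(S,*s((263,273)))*1e3,'seam',onz(S,*s((264,180)),.135)*1e3)
print('top view base',onz(T,*t((270,525)))*1e3, 'dome c',onz(T,*t((248,463)),.225)*1e3,'tri dome',tri((265,60),(248,463)))
def f(x):
    r=[]
    for a,b,q in pairs:
        c,sn=np.cos(x[2]),np.sin(x[2]); p=np.array([x[0]+(c*q[0]-sn*q[1])/1e3,x[1]+(sn*q[0]+c*q[1])/1e3,q[2]/1e3])
        r+=list(np.subtract(proj(S,p),s(a)))+list(np.subtract(proj(T,p),t(b)))
    return r
o=least_squares(f,[.55,0,0]);print('dock',o.x[:2]*1e3,np.degrees(o.x[2]),np.array(o.fun))
# lamp fit: edges
E
python3 m.py
```

```text
(-20, -33.5, 45) [663.7  11.3  52.6] 1.633831719400251
(-20, 33.5, 45) [675.4  77.7  47.4] 1.4717138328351866
(-70, -62, 50) [609.4  -4.7  41.1] 3.272042928100957
(-70, 62, 50) [634.3 113.6  43.4] 7.152750086028777
plate top / back corners (array([749.3,  96.8,  65. ]), np.float64(0.06588575552215072)) (array([727. , -31.9,  69.6]), np.float64(1.703765023951189))
lamp base z0 [531.4  82.4   0. ] seam [543.3  73.1 135. ]
top view base [506.4  88.8   0. ] dome c [521.2  88.8 225. ] tri dome (array([521. ,  88.6, 225.8]), np.float64(0.387169396263453))
dock [690.4  41. ] -11.121711339028899 [-0.1  1.9 -0.5  0.2  0.1  1.2 -0.2 -0.6 -1.4 -1.5  0.1 -0.8 -0.9 -2.1
 -1.8 -0.8]
```

```bash
cat >> m.py <<'E'
print('--')
for n,a,b,base in(('A',(118,155),(460,515),(131,318)),('B',(384,57),(75,453),(369,227)),('big',(265,60),(248,463),(263,275))):
    print(n,tri(a,b),onz(S,*s(base))*1e3)
# small dock, full px top: back-left, back-right, mouth tips ; scene
for n,p in(('sd backL',(248,247)),('backR',(273,264)),('tipL',(231,281)),('tipR',(258,292)),('jar',(203,122)),('org corner',(296,200)),('org corner2',(337,212)),('meter TR',(180,141)),('meter BR',(182,192))): print(n,onz(T,*p,.04)*1e3)
for n,p in(('sd tipA',(22,78)),('tipB',(138,62)),('backA',(35,150)),('backB',(157,133))): print(n,onz(S,*s(p),.05)*1e3)
E
python3 m.py|sed -n '/--/,$p'
python3 - <<'E'
from h import *
b=cv2.imread('pics/top0.png')[150:310,180:310]
cv2.imwrite('pics/c.png',cv2.resize(b,None,fx=3.7,fy=3.7,interpolation=3))
viewer  # wrist
cv2.imwrite('pics/w.png',viewer.capture('wrist'))
E
```

```text
--
A (array([499.5, -16.1, 179.5]), np.float64(3.767962491327735)) [508.6 -23.3   0. ]
B (array([531.1, 181.3, 181.4]), np.float64(1.6960626516863535)) [542.9 176.8   0. ]
big (array([521. ,  88.6, 225.8]), np.float64(0.387169396263453)) [532.9  81.3   0. ]
sd backL [412.7  46.6  40. ]
backR [365.  -24.1  40. ]
tipL [317.8  94.2  40. ]
tipR [287.5  18.4  40. ]
jar [776.9 179.4  40. ]
org corner [546.6 -91.   40. ]
org corner2 [ 512.  -207.9   40. ]
meter TR [720.  245.9  40. ]
meter BR [569.9 237.1  40. ]
sd tipA [292.3  11.6  50. ]
tipB [330.5  98.1  50. ]
backA [363.8 -17.   50. ]
backB [403.   70.2  50. ]
```

View pics/w.png

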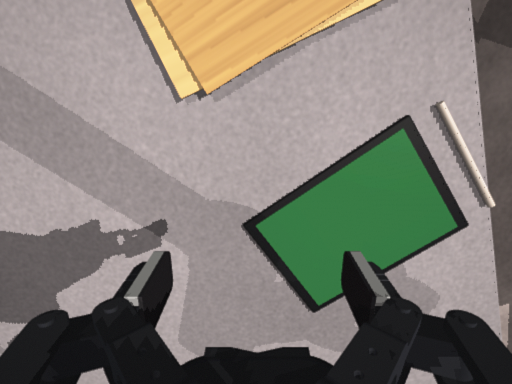

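```bash
cat > l.py <<'E'
from m import *
print('=====')
p=onz(S,*s((262,298)));d=S['eye'][:2]-p[:2];d/=np.linalg.norm(d);print('front base',p*1e3,'centre',(p[:2]-.033*d)*1e3)
for z in(.19,.209,.225):print('top circle',z,onz(T,*t((250,467)),z)*1e3)
for c in((525,86),(531,82),(521,89)):
    q=lambda z,dx=0,dy=0:np.array([c[0]/1e3+dx,c[1]/1e3+dy,z])
    n=S['eye'][:2]-q(0)[:2];n/=np.linalg.norm(n);k=np.array([-n[1],n[0]])
    inv=lambda P:((P[0]-170)*3,(P[1]-110)*3)
    print(c,'front',np.array(inv(proj(S,q(0,*(n*.033))))),'L/R seam',[np.array(inv(proj(S,q(.135,*(k*e*.033))))) for e in(-1,1)],'apex',np.array(inv(proj(S,q(.240)))),'topview apex',(np.array(proj(T,q(.24)))-[180,110])*5,'base',(np.array(proj(T,q(0)))-[180,110])*5)
E
python3 l.py|sed -n '/=====/,$p'
```

```text
=====
front base [549.9  68.5   0. ] centre [523.2  87.8]
top circle 0.19 [522.5  89.8 190. ]
top circle 0.209 [520.7  88.7 209. ]
top circle 0.225 [519.2  87.8 225. ]
(525, 86) front [261.4 300.8] L/R seam [array([216.7, 153.9]), array([311.3, 155.6])] apex [265.9  50.1] topview apex [252.  452.3] base [275.  493.5]
(531, 82) front [261.6 308.7] L/R seam [array([216.8, 162. ]), array([311.8, 163.7])] apex [266.1  58.5] topview apex [260.2 440.1] base [281.8 483.3]
(521, 89) front [261.6 295.3] L/R seam [array([217.1, 148.4]), array([311.4, 150. ])] apex [266.1  44.4] topview apex [245.8 460.4] base [269.9 500.3]
```

View pics/c.png

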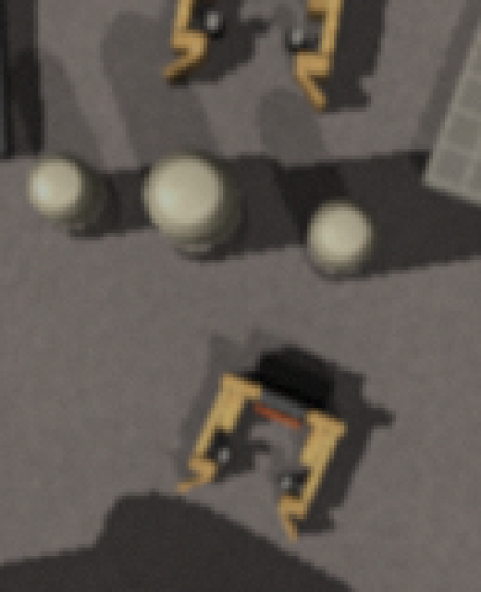

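The big lamp is at about (522,88), small lamp A at (499,-16) and B at (531,181). The dock is at (690,41) with yaw -11°. The glass is taller than the hand can straddle with the tool pointing down. So I'll push with the back of the open leading finger, tool y along the dock's x, low down.

```bash
cat > rel.py <<'E'
import sys
from h import *
def st(goal=None,yaw=-11.1):
    o=readout.get_obs(); M=R.from_quat(o['ee_rot']).as_matrix(); p=np.array(o['tool_pos'])*1e3
    y=np.degrees(np.arctan2(M[1,1],M[0,1]))
    print('t',o['time'],'p',p.round(1),'down',M[:,0].round(3),'yaw of tool y',round(y,1),'q6',o['qpos'][5],'F',o['wrist_force'].round(2))
    if goal: print('shift tool mm',(M.T@(np.array(goal)-p)).round(1),'turn by',round(-(yaw-y),1))
if __name__=='__main__': st([float(a) for a in sys.argv[1:4]])
E
python3 rel.py 410 110 300
```

```text
t 0.15 p [175.4 521.  218.6] down [-0.001 -0.001 -1.   ] yaw of tool y 71.4 q6 -0.21529540608592906 F [-0.01  0.01  0.41]
shift tool mm [ -81.2 -314.8  353.5] turn by 82.5
```

Request:
move_arm --commands '[{"tx": -20,"ty": -30,"tz": 35,"turn": 8},{"tx": -40,"ty": -60,"tz": 70,"turn": 16},{"tx": -50,"ty": -95,"tz": 105,"turn": 24},{"tx": -60,"ty": -125,"tz": 140,"turn": 32},{"tx": -70,"ty": -160,"tz": 175,"turn": 40},{"tx": -80,"ty": -190,"tz": 210,"turn": 48},{"tx": -80,"ty": -220,"tz": 245,"turn": 56},{"tx": -80,"ty": -250,"tz": 280,"turn": 64},{"tx": -80,"ty": -285,"tz": 318,"turn": 72},{"tx": -80,"ty": -315,"tz": 353,"turn": 80}]'

```text
validation failed for argument at $.co...
```

Request:
move_arm --commands '[{"tx": 0,"turn": 2.5,"gripper": 1},{"tx": 0,"turn": 2.5,"gripper": 1},{"tx": 0,"turn": 2.5,"gripper": 1}]'

```text
validation failed for argument at $.co...
```

```bash
python3 rel.py 412 110 120
python3 - <<'E'
from h import *
a=viewer.capture('scene');b=viewer.capture('top')
cv2.imwrite('pics/d.png',np.hstack([cv2.resize(a[20:300,60:400],(400,329)),cv2.resize(b[90:384,140:400],(372,421))[:329]]))
cv2.imwrite('pics/s1.png',a);cv2.imwrite('pics/t1.png',b)
E
```

```text
t 0.15 p [175.4 521.  218.6] down [-0.001 -0.001 -1.   ] yaw of tool y 71.4 q6 -0.21529540608592906 F [-0.01  0.01  0.41]
shift tool mm [  98.8 -314.   355.4] turn by 82.5
```

View pics/d.png

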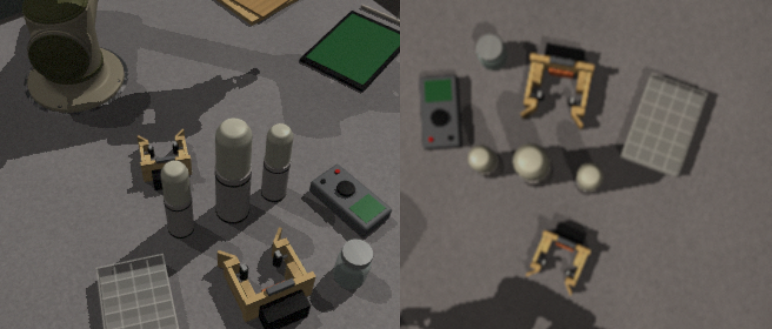

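The moves were refused, so the arm hasn't moved. I'll retry with every field filled in on each row.

Request:
move_arm --commands '[{"tx": -20,"ty": -30,"tz": 35,"turn": 8,"gripper": 1},{"tx": -40,"ty": -60,"tz": 70,"turn": 16,"gripper": 1},{"tx": -50,"ty": -95,"tz": 105,"turn": 24,"gripper": 1},{"tx": -60,"ty": -125,"tz": 140,"turn": 32,"gripper": 1},{"tx": -70,"ty": -160,"tz": 175,"turn": 40,"gripper": 1},{"tx": -80,"ty": -190,"tz": 210,"turn": 48,"gripper": 1},{"tx": -80,"ty": -220,"tz": 245,"turn": 56,"gripper": 1},{"tx": -80,"ty": -250,"tz": 280,"turn": 64,"gripper": 1},{"tx": -80,"ty": -285,"tz": 318,"turn": 72,"gripper": 1},{"tx": -80,"ty": -315,"tz": 353,"turn": 80,"gripper": 1}]'

```text
time: 1.25
tool_pos: [0.41, 0.108, 0.2992]
ee_rot: [0.538, 0.459, -0.537, 0.46]
wrist_force: [0.5, 0.3, -0.4]
opening: 0.0856
```

```bash
python3 rel.py 412 110 120
python3 - <<'E'
from h import *
a=viewer.capture('scene');b=viewer.capture('top')
cv2.imwrite('pics/e.png',np.hstack([cv2.resize(a[0:240,130:340],(490,560)),cv2.resize(b[160:384,180:310],(310,534))[:534,:][[*range(534)]+[0]*26]]))
cv2.imwrite('pics/s1.png',a);cv2.imwrite('pics/t1.png',b)
E
```

```text
t 1.25 p [410.  108.  299.2] down [ 0.  0. -1.] yaw of tool y -9.0 q6 0.13312049914745644 F [ 0.52  0.33 -0.41]
shift tool mm [179.2   1.6  -2.2] turn by 2.1
```

View pics/e.png

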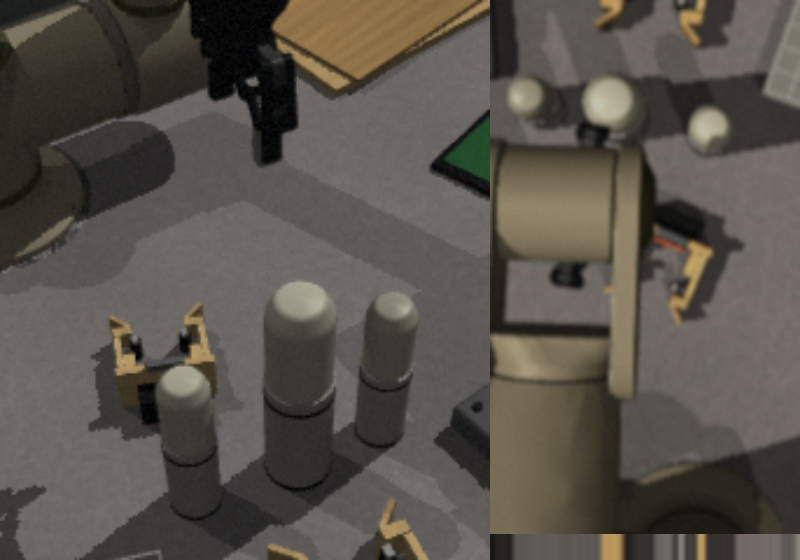

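```bash
cat > k.py <<'E'
from h import *
S,T=cam('scene'),cam('top')
o=readout.get_obs(); M=R.from_quat(o['ee_rot']).as_matrix(); p=o['tool_pos']
np.set_printoptions(precision=1,suppress=True)
for n,q in(('tcp',(0,0,0)),('tip',(.011,0,0)),('cam',(-.1555,0,-.0825)),('back57',(0,.057,0)),('kn68',(-.025,.068,0)),('kn75',(-.025,.075,0))):
    w=p+M@np.array(q); a=np.array(proj(S,w)); b=np.array(proj(T,w))
    print(n,w*1e3,'scene crop',(a-[130,0])*490/210,'top crop',(b-[180,160])*2.385+[490,0])
for z in(.29,.31,.33,.35):
    r=lambda u,v:(M.T@(onz(T,180+(u-490)/2.385,160+v/2.385,z)-p))*1e3
    print(z,'front top edge',r(592,122),'rear',r(568,288),'wrist cyl right edge z+',r(650,200))
H=cam('wrist')['hand_eye']
# wrist: knuckle outer edges vs assumed x (tool) coordinate
E
python3 k.py
python3 - <<'E'
import cv2
a=cv2.imread('pics/s1.png')[0:90,100:360]
cv2.imwrite('pics/f.png',cv2.convertScaleAbs(cv2.resize(a,None,fx=3,fy=3,interpolation=3),alpha=2.5,beta=20))
E
```

```text
tcp [411.7 105.9 298.5] scene crop [242.2 154.4] top crop [585.4 207.1]
tip [411.7 105.9 287.5] scene crop [242.6 164.9] top crop [586.3 207.2]
cam [425.  187.5 453.9] scene crop [338.5 -46.5] top crop [473.  190.1]
back57 [468.   96.8 298.5] scene crop [271.2 196.7] top crop [595.3 148.8]
kn68 [478.8  95.1 323.5] scene crop [276.9 180.7] top crop [595.4 135.9]
kn75 [485.7  94.  323.5] scene crop [280.8 186.2] top crop [596.6 128.6]
0.29 front top edge [ 8.5 82.8 -8.3] rear [  8.5 -79.   -4.1] wrist cyl right edge z+ [ 8.6 16.8 60.3]
0.31 front top edge [-11.5  81.4  -6.5] rear [-11.5 -77.5  -2.5] wrist cyl right edge z+ [-11.4  16.6  60.8]
0.33 front top edge [-31.5  80.1  -4.8] rear [-31.5 -75.9  -0.8] wrist cyl right edge z+ [-31.4  16.5  61.3]
0.35 front top edge [-51.5  78.8  -3.1] rear [-51.5 -74.4   0.8] wrist cyl right edge z+ [-51.4  16.3  61.8]
```

View pics/f.png

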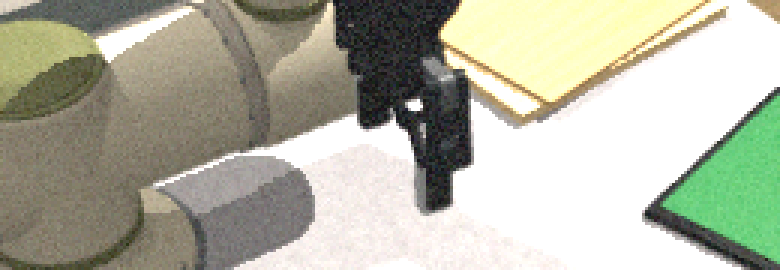

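```bash
cat >> k.py <<'E'
print('---')
from scipy.optimize import fsolve
for n,(u,v),y in(('tip',(433,212),.052),('tip',(433,212),.06),('block low',(455,170),.07),('block low',(455,170),.08),('block top',(435,58),.08),('block top',(435,58),.06)):
    px=(100+u/3,v/3)
    r=fsolve(lambda s:np.subtract(proj(S,p+M@np.array([s[0],y,s[1]])),px),[0,0]);print(n,y,'tool x,z',r*1e3)
E
python3 k.py|sed -n '/---/,$p'
```

```text
---
tip 0.052 tool x,z [-28.9   1.3]
tip 0.06 tool x,z [-36.2   4.9]
block low 0.07 tool x,z [-71.  -5.]
block low 0.08 tool x,z [-79.8  -0.2]
block top 0.08 tool x,z [-155.6   11.5]
block top 0.06 tool x,z [-140.7    2.4]
```

Run:
```python
import cv2,numpy as np
b=cv2.imread('pics/t1.png')[180:300,130:290]
b=cv2.convertScaleAbs(cv2.resize(b,(800,600),interpolation=3),alpha=2.5,beta=25)
cv2.imwrite('pics/g.png',b)
```

```text
(no output)
```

View pics/g.png

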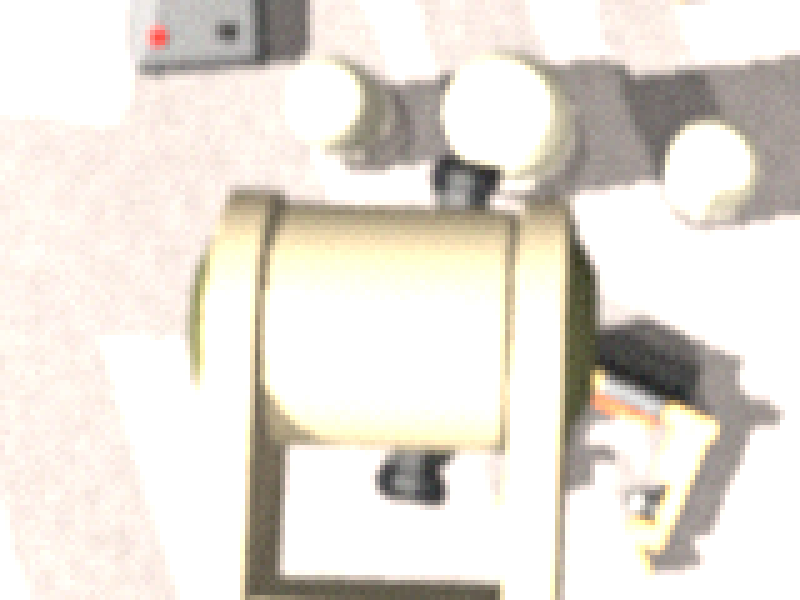

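Front knuckle reaches about 77–80 mm ahead of TCP, and the open tips sit about 25 mm behind it. I'll go down part way behind the lamp and take one look at the gripper profile.

```bash
python3 rel.py 400 124 40
```

```text
t 1.35 p [411.7 105.9 298.5] down [-0.    -0.001 -1.   ] yaw of tool y -9.2 q6 0.13295307762421957 F [-0.04  0.06  0.69]
shift tool mm [258.5 -14.4 -16.3] turn by 1.9
```

Request:
move_arm --commands '[{"tx": 10,"ty": -8,"tz": -9,"turn": 2,"gripper": 1},{"tx": 45,"ty": -14,"tz": -16,"turn": 5,"gripper": 1},{"tx": 85,"ty": -14,"tz": -16,"turn": 8,"gripper": 1},{"tx": 125,"ty": -14,"tz": -16,"turn": 8,"gripper": 1},{"tx": 165,"ty": -14,"tz": -16,"turn": 8,"gripper": 1},{"tx": 205,"ty": -14,"tz": -16,"turn": 8,"gripper": 1},{"tx": 240,"ty": -14,"tz": -16,"turn": 8,"gripper": 1},{"tx": 258,"ty": -14,"tz": -16,"turn": 8,"gripper": 1},{"tx": 258,"ty": -14,"tz": -16,"turn": 8,"gripper": 1}]'

```text
time: 2.25
tool_pos: [0.3966, 0.1283, 0.0394]
ee_rot: [-0.565, -0.424, 0.568, -0.422]
wrist_force: [0.2, 0.0, -0.4]
opening: 0.0854
```

```bash
python3 rel.py 400 124 40;python3 k.py|head -6
python3 - <<'E'
from h import *
a=viewer.capture('scene')
cv2.imwrite('pics/s2.png',a)
a=a[0:220,110:370]
cv2.imwrite('pics/i.png',cv2.convertScaleAbs(cv2.resize(a,None,fx=2.7,fy=2.7,interpolation=3),alpha=2.5,beta=20))
E
```

```text
t 2.25 p [396.6 128.3  39.4] down [-0.005 -0.    -1.   ] yaw of tool y -16.5 q6 0.315937597374534 F [ 0.21  0.01 -0.41]
shift tool mm [-0.6  4.5  3.2] turn by -5.4
tcp [396.6 128.3  39.4] scene crop [260.  338.5] top crop [583.4 221.1]
tip [396.6 128.3  28.4] scene crop [260.1 345.4] top crop [584.1 221.1]
cam [420.9 207.4 194.8] scene crop [341.8 208.1] top crop [497.1 198.9]
back57 [451.3 112.1  39.1] scene crop [276.8 379.3] top crop [597.5 174.9]
kn68 [461.9 109.   64.1] scene crop [280.2 371.6] top crop [598.8 165.1]
kn75 [468.7 107.   64. ] scene crop [282.4 376.8] top crop [600.5 159.4]
```

View pics/i.png

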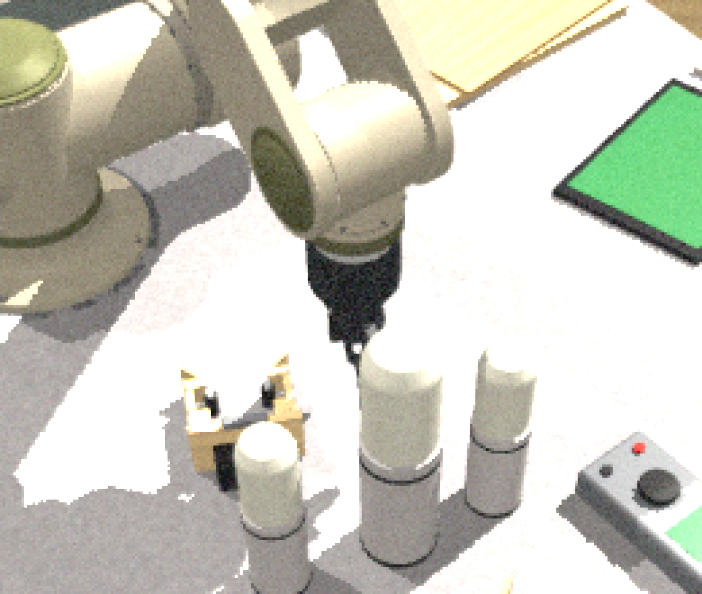

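No camera body shows on the flange (it would be near i (450,241)), so a straight push is clear. The lamp is 132 mm ahead at -17.6°, with the small dock clear by about 20 mm. Next I'll lower in checked steps.

Request:
move_arm --commands '[{"tx": 8,"ty": 0,"tz": 0,"turn": 0.5,"gripper": 1},{"tx": 16,"ty": 0,"tz": 0,"turn": 1,"gripper": 1},{"tx": 22,"ty": 0,"tz": 0,"turn": 1,"gripper": 1},{"tx": 25,"ty": 0,"tz": 0,"turn": 1,"gripper": 1},{"tx": 25,"ty": 0,"tz": 0,"turn": 1,"gripper": 1}]'

```text
time: 2.8
tool_pos: [0.398, 0.1279, 0.0158]
ee_rot: [-0.57, -0.418, 0.571, -0.417]
wrist_force: [0.3, -1.1, 0.4]
opening: 0.0854
```

```bash
python3 rel.py 397 128 0
python3 - <<'E'
from h import *
a=viewer.capture('wrist')
cv2.imwrite('pics/w2.png',cv2.convertScaleAbs(cv2.resize(a,(800,600)),alpha=1.6,beta=15))
E
```

```text
t 2.8 p [398.  127.9  15.8] down [-0.001 -0.    -1.   ] yaw of tool y -17.6 q6 0.3335078023037114 F [ 0.3  -1.06  0.41]
shift tool mm [15.8 -0.9  0.2] turn by -6.5
```

View pics/w2.png

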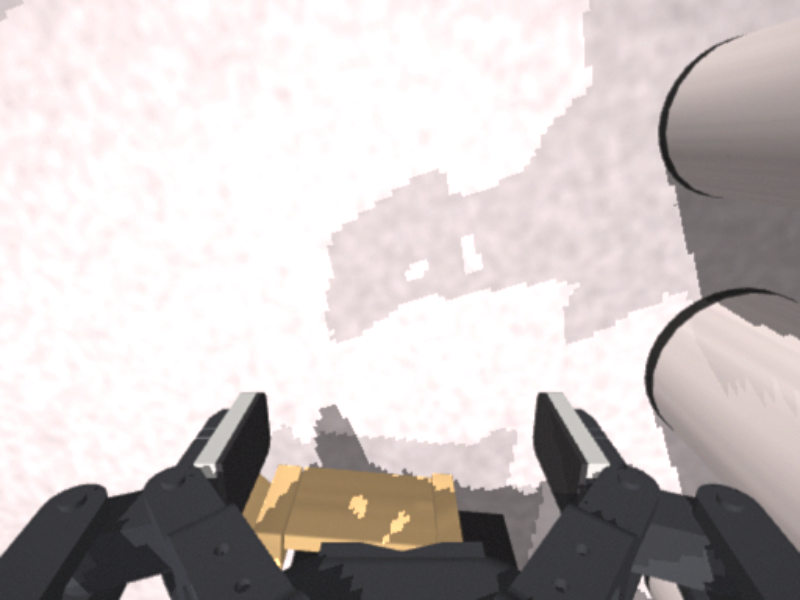

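The wrist view shows the big lamp's base arc at (648,378), (665,335), (700,305), (745,290) and (672,425), and the finger tips at row 392. I'll fit the lamp centre from that arc.

```bash
cat > wl.py <<'E'
from h import *
from scipy.optimize import least_squares
def wray(pose,u,v):
    m=viewer.camera_model('wrist');H=m['hand_eye']
    d=np.array([(u-m['cx'])/m['fx'],-(v-m['cy'])/m['fy'],-1]); M,p=pose
    return p+M@H[:3,3], M@H[:3,:3]@d
o=readout.get_obs();P=(R.from_quat(o['ee_rot']).as_matrix(),o['tool_pos'])
q=[]
for u,v in((648,378),(651,360),(665,335),(680,317),(700,305),(745,290),(655,402),(672,425)):
    e,d=wray(P,u/1.5625,v/1.5625);q.append((e+d*(.001-e[2])/d[2])[:2])
q=np.array(q);r=least_squares(lambda c:np.hypot(*(q-c).T)-.033,[.52,.088]);print('lamp',r.x*1e3,r.fun*1e3)
v=P[0].T@(np.r_[r.x,0]-P[1]);print('in tool',v*1e3)
E
python3 wl.py
```

```text
lamp [525.10300366  84.43928358] [ 0.36475779  0.36498401 -0.19717217  0.27961264 -0.50219386  0.1008334
 -0.60856324  0.08252825]
in tool [ 15.95238152 134.24967741   3.02793676]
```

Request:
move_arm --commands '[{"tx": 8,"ty": 0,"tz": 0,"turn": 0,"gripper": 1},{"tx": 16,"ty": 0,"tz": 1,"turn": 0,"gripper": 1},{"tx": 24,"ty": 0,"tz": 2,"turn": 0,"gripper": 1},{"tx": 30,"ty": 0,"tz": 2,"turn": 0,"gripper": 1},{"tx": 34,"ty": 0,"tz": 2,"turn": 0,"gripper": 1},{"tx": 36,"ty": 0,"tz": 2,"turn": 0,"gripper": 1},{"tx": 36,"ty": 0,"tz": 2,"turn": 0,"gripper": 1}]'

```text
time: 3.55
tool_pos: [0.3974, 0.1261, -0.0202]
ee_rot: [-0.571, -0.418, 0.571, -0.417]
wrist_force: [-0.0, 0.1, 0.1]
opening: 0.0851
```

Request:
move_arm --commands '[{"tx": 1,"ty": 3,"tz": 0,"turn": 0,"gripper": 1},{"tx": 2,"ty": 7,"tz": 0,"turn": 0,"gripper": 1},{"tx": 3,"ty": 11,"tz": 0,"turn": 0,"gripper": 1},{"tx": 3,"ty": 14,"tz": 0,"turn": 0,"gripper": 1},{"tx": 3,"ty": 16,"tz": 0,"turn": 0,"gripper": 1},{"tx": 3,"ty": 18,"tz": 0,"turn": 0,"gripper": 1},{"tx": 3,"ty": 18,"tz": 0,"turn": 0,"gripper": 1}]'

```text
time: 4.25
tool_pos: [0.4149, 0.1205, -0.0229]
ee_rot: [0.571, 0.417, -0.571, 0.418]
wrist_force: [0.3, -0.1, -0.3]
opening: 0.0851
```

Request:
move_arm --commands '[{"tx": 0,"ty": 2,"tz": 0,"turn": 0,"gripper": 1},{"tx": 0,"ty": 4,"tz": 0,"turn": 0,"gripper": 1},{"tx": 0,"ty": 6,"tz": 0,"turn": 0,"gripper": 1},{"tx": 0,"ty": 8,"tz": 0,"turn": 0,"gripper": 1}]'

```text
time: 4.65
tool_pos: [0.4217, 0.1182, -0.023]
ee_rot: [-0.57, -0.418, 0.571, -0.417]
wrist_force: [-6.8, 1.7, 5.0]
opening: 0.0854
```

```bash
cat > trk.py <<'E'
from h import *
S=cam('scene'); ref=cv2.imread('pics/scene0.png')
c=np.array([.5235,.087])
def rt(img,p0,box):
    x0,x1,y0,y1=box; t=ref[y0:y1,x0:x1]; r=cv2.matchTemplate(img,t,cv2.TM_CCOEFF_NORMED)
    _,v,_,l=cv2.minMaxLoc(r); x,y=l
    def sub(a,i):
        return 0 if i<1 or i>len(a)-2 else .5*(a[i-1]-a[i+1])/(a[i-1]-2*a[i]+a[i+1])
    return x+sub(r[y],x)-x0, y+sub(r[:,x],y)-y0, v
def track(im=None):
    im=viewer.capture('scene') if im is None else im
    out=[]
    for nm,z,box in(('dome',.209,(238,280,118,160)),('base',.0,(238,280,180,213))):
        p=np.array(proj(S,np.r_[c,z])); dx,dy,v=rt(im,p,box); w=onz(S,p[0]+dx,p[1]+dy,z)[:2]; out.append(w)
        d=w-[.6904,.041]; a=np.radians(-11.1); print(nm,(w*1e3).round(1),'dock',round(1e3*(d@[np.cos(a),np.sin(a)]),1),round(1e3*(d@[-np.sin(a),np.cos(a)]),1),'score',round(v,2))
    return out
if __name__=='__main__': track(ref); track(); import rel; rel.st()
E
python3 trk.py
```

```text
dome [523.5  87. ] dock -172.6 13.0 score 1.0
base [523.4  87. ] dock -172.7 13.0 score 1.0
dome [818.5  91.4] dock 116.0 74.2 score 0.8
base [523.2  86.9] dock -172.9 12.8 score 0.78
t 4.7 p [421.7 118.2 -23. ] down [-0.002  0.    -1.   ] yaw of tool y -17.6 q6 0.30880811205459396 F [-4.34  1.11  2.85]
```

```bash
python3 - <<'E'
s=open('trk.py').read()
s=s.replace("r=cv2.matchTemplate(img,t,cv2.TM_CCOEFF_NORMED)","r=cv2.matchTemplate(img,t,cv2.TM_CCOEFF_NORMED); gx,gy=(int(round(k)) for k in G); M=np.full_like(r,-1); M[max(0,y0+gy-8):y0+gy+9,max(0,x0+gx-8):x0+gx+9]=1; r=np.where(M>0,r,-1)")
s=s.replace("def track(im=None):","def track(im=None,g=None):\n    global G").replace("    for nm,z,box","    g=c if g is None else np.array(g)/1e3\n    for nm,z,box").replace("dx,dy,v=rt","G=np.subtract(proj(S,np.r_[g,z]),p); dx,dy,v=rt")
s=s.replace("track(ref); track();","import sys; track(None,[float(k) for k in sys.argv[1:3]]);")
open('trk.py','w').write(s)
E
python3 trk.py 524 87
```

```text
dome [532.7  90.7] dock -164.3 18.5 score 0.69
base [523.3  86.9] dock -172.8 12.8 score 0.78
t 4.75 p [421.7 118.2 -23. ] down [-0.001  0.    -1.   ] yaw of tool y -17.6 q6 0.30888866100505624 F [-3.48  1.06  1.19]
```

```bash
cat > prof.py <<'E'
from h import *
ref=cv2.cvtColor(cv2.imread('pics/scene0.png'),cv2.COLOR_BGR2GRAY); im=viewer.capture('scene'); cv2.imwrite('pics/now.png',im); g=cv2.cvtColor(im,cv2.COLOR_BGR2GRAY)
for n,a in(('ref',ref),('now',g)):
    print(n,'col',list(map(int,a[114:215,255:262].mean(1))))
    for r in(135,150,190): print(r,list(map(int,a[r-1:r+2,234:284].mean(0))))
E
python3 prof.py
```

```text
ref col [107, 106, 106, 105, 107, 108, 128, 161, 159, 159, 158, 157, 156, 156, 156, 154, 153, 151, 151, 149, 148, 136, 118, 96, 72, 70, 67, 66, 65, 65, 63, 60, 58, 56, 56, 56, 57, 56, 57, 56, 57, 57, 55, 57, 57, 55, 57, 56, 56, 56, 57, 55, 56, 56, 55, 56, 56, 56, 55, 49, 51, 48, 47, 44, 17, 26, 46, 46, 46, 46, 46, 46, 46, 48, 47, 47, 47, 47, 47, 47, 46, 48, 46, 47, 47, 47, 47, 48, 48, 47, 48, 48, 47, 47, 39, 10, 24, 38, 43, 49, 54]
135 [105, 105, 103, 104, 104, 106, 110, 110, 106, 75, 78, 77, 77, 75, 78, 81, 86, 95, 104, 115, 122, 127, 130, 132, 135, 139, 138, 138, 134, 131, 125, 119, 113, 106, 101, 101, 107, 110, 112, 111, 101, 107, 107, 109, 106, 107, 107, 106, 110, 109]
150 [104, 105, 104, 106, 106, 105, 107, 106, 102, 72, 61, 62, 60, 59, 56, 55, 58, 55, 56, 55, 54, 55, 58, 56, 57, 57, 56, 57, 57, 57, 55, 56, 54, 55, 55, 57, 58, 66, 69, 88, 107, 107, 108, 109, 111, 112, 111, 111, 108, 107]
190 [104, 102, 104, 109, 106, 107, 106, 107, 102, 76, 48, 49, 49, 50, 50, 48, 49, 48, 46, 46, 45, 46, 47, 47, 48, 47, 47, 49, 46, 49, 46, 48, 45, 44, 48, 47, 45, 44, 51, 56, 56, 55, 57, 57, 55, 
[... 400 characters left out ...]
, 52, 52, 51, 51, 52, 47, 14, 21, 43, 47, 53, 58]
135 [9, 10, 10, 6, 3, 10, 8, 8, 25, 67, 82, 81, 83, 82, 83, 91, 96, 107, 116, 126, 135, 139, 144, 147, 150, 152, 152, 151, 151, 148, 143, 137, 130, 119, 113, 112, 114, 119, 120, 123, 111, 115, 115, 117, 117, 115, 116, 116, 117, 119]
150 [88, 41, 8, 11, 9, 11, 11, 17, 17, 41, 65, 64, 64, 64, 61, 60, 60, 60, 58, 61, 62, 61, 61, 62, 61, 61, 61, 61, 60, 62, 61, 59, 61, 58, 61, 62, 64, 68, 75, 86, 114, 113, 115, 118, 119, 120, 121, 118, 117, 115]
190 [59, 59, 60, 62, 62, 61, 60, 63, 60, 66, 55, 55, 54, 53, 53, 54, 51, 51, 50, 51, 53, 52, 49, 52, 50, 51, 50, 52, 50, 50, 52, 53, 52, 51, 51, 49, 49, 47, 44, 44, 42, 44, 42, 43, 43, 42, 43, 46, 43, 45]
```

Request:
move_arm --commands '[{"tx": 0,"ty": -5,"tz": 0,"turn": 0,"gripper": 1},{"tx": 0,"ty": -8,"tz": 0,"turn": 0,"gripper": 1},{"tx": 1.5,"ty": -8,"tz": 0,"turn": 0,"gripper": 1},{"tx": 3,"ty": -8,"tz": 0,"turn": 0,"gripper": 1},{"tx": 3,"ty": -8,"tz": 0,"turn": 0,"gripper": 1}]'

```text
time: 5.3
tool_pos: [0.4147, 0.1207, -0.0255]
ee_rot: [0.571, 0.418, -0.57, 0.418]
wrist_force: [-2.6, 1.1, 11.7]
opening: 0.0851
```

Request:
move_arm --commands '[{"tx": 1,"ty": 0,"tz": 0,"turn": 0,"gripper": 1},{"tx": 1,"ty": 0,"tz": 0,"turn": 0,"gripper": 1}]'

```text
time: 5.5
tool_pos: [0.4148, 0.1207, -0.0256]
ee_rot: [0.571, 0.417, -0.57, 0.418]
wrist_force: [-5.3, -0.1, 29.6]
opening: 0.0852
```

Request:
move_arm --commands '[{"tx": 1,"ty": 0,"tz": 0,"turn": 0,"gripper": 1},{"tx": 1,"ty": 0,"tz": 0,"turn": 0,"gripper": 1}]'

```text
time: 5.7
tool_pos: [0.4148, 0.1207, -0.0257]
ee_rot: [0.571, 0.417, -0.57, 0.418]
wrist_force: [-7.4, -0.2, 46.4]
opening: 0.0855
```

The tips touched the table at TCP z of about -25. I'd queued one step too many, so I'm backing off at once.

Request:
move_arm --commands '[{"tx": -3.5,"ty": 0,"tz": 0,"turn": 0,"gripper": 1},{"tx": -3.5,"ty": 0,"tz": 0,"turn": 0,"gripper": 1}]'

```text
time: 5.9
tool_pos: [0.4151, 0.1206, -0.0241]
ee_rot: [0.571, 0.417, -0.57, 0.418]
wrist_force: [0.5, 0.2, 0.3]
opening: 0.0857
```

Request:
move_arm --commands '[{"tx": 0,"ty": 2,"tz": 0,"turn": 0,"gripper": 1},{"tx": 0,"ty": 4,"tz": 0,"turn": 0,"gripper": 1},{"tx": 0,"ty": 6,"tz": 0,"turn": 0,"gripper": 1},{"tx": 0,"ty": 7.5,"tz": 0,"turn": 0,"gripper": 1},{"tx": 0,"ty": 9,"tz": 0,"turn": 0,"gripper": 1},{"tx": 0,"ty": 10.5,"tz": 0,"turn": 0,"gripper": 1},{"tx": 0,"ty": 12,"tz": 0,"turn": 0,"gripper": 1}]'

```text
time: 6.6
tool_pos: [0.4251, 0.1171, -0.0246]
ee_rot: [-0.57, -0.418, 0.571, -0.417]
wrist_force: [-4.5, 1.3, 1.5]
opening: 0.0854
```

```bash
cat > rows.py <<'E'
from h import *
import sys,rel
# report apex / seam / base rows -> positions along scene view; u = centre column
def edge(g,u,r0,r1,mode):
    p=g[r0:r1,u-3:u+4].mean(1).astype(float)
    return p
def run(u,im=None):
    g=cv2.cvtColor(viewer.capture('scene') if im is None else im,cv2.COLOR_BGR2GRAY)
    p=g[:,u-3:u+4].mean(1).astype(float)
    # apex: rising edge to >115 ; dark rings: local minima
    i=next(k for k in range(95,260) if p[k]>135 and p[k+2]>135 and p[k-3]<125); b=p[i-4:i-1].mean(); t=p[i+1:i+4].mean(); apex=i-(p[i]-b)/(t-b) if i else 0
    j=i-1; apex=j+ ((b+t)/2-p[j])/(p[j+1]-p[j]) if p[j]<(b+t)/2 else j-1+((b+t)/2-p[j-1])/(p[j]-p[j-1])
    def ring(a,c):
        q=np.clip(40-p[a:c],0,None); return (q*np.arange(a,c)).sum()/q.sum()
    seam=ring(int(apex)+52,int(apex)+66); base=ring(int(apex)+78,int(apex)+100)
    print('apex %.2f seam %.2f base %.2f  d1 %.2f d2 %.2f'%(apex,seam,base,seam-apex,base-seam))
    # columns of the lamp at body rows
    return apex,seam,base
if __name__=='__main__':
    run(258,cv2.imread('pics/scene0.png')); run(258,cv2.imread('pics/now.png')); run(int(sys.argv[1])); rel.st()
E
python3 rows.py 258; python3 trk.py 530 85
```

```text
apex 120.14 seam 178.37 base 209.39  d1 58.23 d2 31.02
apex 120.34 seam 178.63 base 209.42  d1 58.29 d2 30.79
apex 121.58 seam 180.00 base 210.59  d1 58.42 d2 30.59
t 6.65 p [425.6 117.  -24.6] down [-0.001  0.    -1.   ] yaw of tool y -17.6 q6 0.306003704481655 F [-3.69  1.25  0.54]
dome [536.4  89.2] dock -160.4 17.6 score 0.69
base [524.5  85.5] dock -171.4 11.7 score 0.69
t 6.7 p [425.6 117.  -24.6] down [-0.001  0.    -1.   ] yaw of tool y -17.6 q6 0.30607379627040576 F [-3.52  1.04 -0.23]
```

Request:
move_arm --commands '[{"tx": 0,"ty": 2,"tz": 0,"turn": 0,"gripper": 1},{"tx": 0,"ty": 4,"tz": 0,"turn": 0,"gripper": 1},{"tx": 0,"ty": 6,"tz": 0,"turn": 0,"gripper": 1},{"tx": 0,"ty": 8,"tz": 0,"turn": 0,"gripper": 1},{"tx": 0,"ty": 10,"tz": 0,"turn": 0,"gripper": 1},{"tx": 0,"ty": 12,"tz": 0,"turn": 0,"gripper": 1}]'

```text
time: 7.3
tool_pos: [0.4377, 0.1133, -0.0245]
ee_rot: [0.571, 0.418, -0.571, 0.418]
wrist_force: [-2.7, 1.4, 0.1]
opening: 0.0856
```

```bash
python3 rows.py 258; python3 trk.py 538 82
```

```text
apex 120.14 seam 178.37 base 209.39  d1 58.23 d2 31.02
apex 120.34 seam 178.63 base 209.42  d1 58.29 d2 30.79
apex 126.80 seam 184.80 base 215.25  d1 58.01 d2 30.45
t 7.35 p [438.1 113.2 -24.4] down [ 0.001 -0.    -1.   ] yaw of tool y -17.6 q6 0.29771865387484214 F [-2.81  1.24  2.2 ]
dome [544.9  81.4] dock -150.6 11.6 score 0.69
base [522.4  94.5] dock -175.2 20.1 score 0.69
t 7.4 p [437.9 113.2 -24.5] down [ 0. -0. -1.] yaw of tool y -17.6 q6 0.2978257429686476 F [-2.51  1.01 -0.21]
```

```bash
cat > ring.py <<'E'
from h import *
import sys,rel
S=cam('scene')
def ringfit(g,cx,cy,z,r):
    # predicted near half-ring for centre (x,y): maximise darkness of the projected arc
    n=S['eye'][:2]-np.array([cx,cy]);a0=np.arctan2(n[1],n[0]); th=a0+np.radians(np.linspace(-75,75,61))
    b=cv2.GaussianBlur(g,(0,0),.7).astype(np.float32)
    def cost(x,y):
        P=np.array([proj(S,(x+r*np.cos(t),y+r*np.sin(t),z)) for t in th],np.float32)
        return cv2.remap(b,P[:,:1],P[:,1:],1).mean()
    best=None
    for st,w in((.003,5),(.001,4),(.0004,3)):
        c0=best[1:] if best else (cx,cy)
        for i in range(-w,w+1):
            for j in range(-w,w+1):
                q=(c0[0]+i*st,c0[1]+j*st); v=cost(*q)
                if best is None or v<best[0]: best=(v,*q)
    return best
def dock(w):
    d=np.array(w)-[.6904,.041];a=np.radians(-11.1);return np.round([1e3*(d@[np.cos(a),np.sin(a)]),1e3*(d@[-np.sin(a),np.cos(a)])],1)
def go(im,x,y):
    g=cv2.cvtColor(im,cv2.COLOR_BGR2GRAY)
    for n,z in(('seam',.133),('base',.002)):
        v,a,b=ringfit(g,x/1e3,y/1e3,z,.033); print(n,round(a*1e3,1),round(b*1e3,1),'dark',round(v),'dock',dock((a,b)))
if __name__=='__main__':
    if len(sys.argv)>3: go(cv2.imread(sys.argv[3]),float(sys.argv[1]),float(sys.argv[2]))
    else: go(viewer.capture('scene'),float(sys.argv[1]),float(sys.argv[2])); rel.st()
E
python3 ring.py 524 87 pics/scene0.png; python3 ring.py 524 87 pics/now.png; python3 ring.py 538 82
```

```text
seam 532.4 80.4 dark 34 dock [-162.6    8.2]
base 524.0 87.0 dark 27 dock [-172.1   13.1]
seam 533.4 80.0 dark 37 dock [-161.6    8. ]
base 524.6 86.6 dark 29 dock [-171.5   12.8]
seam 549.6 75.0 dark 38 dock [-144.7    6.3]
base 539.6 81.6 dark 32 dock [-155.8   10.8]
t 7.45 p [437.8 113.3 -24.5] down [ 0. -0. -1.] yaw of tool y -17.6 q6 0.2978566895922918 F [-1.34  0.78 -1.61]
```

Request:
move_arm --commands '[{"tx": 0,"ty": 2,"tz": 0,"turn": 0,"gripper": 1},{"tx": 0,"ty": 4.5,"tz": 0,"turn": 0,"gripper": 1},{"tx": 0,"ty": 7,"tz": 0,"turn": 0,"gripper": 1},{"tx": 0,"ty": 9.5,"tz": 0,"turn": 0,"gripper": 1},{"tx": 0,"ty": 12,"tz": 0,"turn": 0,"gripper": 1},{"tx": 0,"ty": 14.5,"tz": 0,"turn": 0,"gripper": 1},{"tx": 0,"ty": 17,"tz": 0,"turn": 0,"gripper": 1},{"tx": 0,"ty": 19.5,"tz": 0,"turn": 0,"gripper": 1},{"tx": 0,"ty": 22,"tz": 0,"turn": 0,"gripper": 1},{"tx": 0,"ty": 24,"tz": 0,"turn": 0,"gripper": 1}]'

```text
time: 8.45
tool_pos: [0.4606, 0.106, -0.0245]
ee_rot: [0.571, 0.418, -0.571, 0.418]
wrist_force: [-4.5, 1.0, -0.1]
opening: 0.085
```

```bash
python3 ring.py 563 74
```

```text
seam 572.0 68.0 dark 37 dock [-121.4    3.7]
base 562.0 73.6 dark 37 dock [-132.3    7.3]
t 8.5 p [460.9 105.9 -24.5] down [ 0. -0. -1.] yaw of tool y -17.6 q6 0.2823145905157639 F [-3.53  0.59  0.75]
```

Request:
move_arm --commands '[{"tx": 0,"ty": 2.5,"tz": 0,"turn": 0,"gripper": 1},{"tx": 0,"ty": 5,"tz": 0,"turn": 0,"gripper": 1},{"tx": 0,"ty": 7.5,"tz": 0,"turn": 0,"gripper": 1},{"tx": 0,"ty": 10,"tz": 0,"turn": 0,"gripper": 1},{"tx": 0,"ty": 12.5,"tz": 0,"turn": 0,"gripper": 1},{"tx": 0,"ty": 15,"tz": 0,"turn": 0,"gripper": 1},{"tx": 0,"ty": 17.5,"tz": 0,"turn": 0,"gripper": 1},{"tx": 0,"ty": 20,"tz": 0,"turn": 0,"gripper": 1},{"tx": 0,"ty": 22.5,"tz": 0,"turn": 0,"gripper": 1},{"tx": 0,"ty": 25,"tz": 0,"turn": 0,"gripper": 1}]'

```text
time: 9.5
tool_pos: [0.4844, 0.0985, -0.0245]
ee_rot: [0.571, 0.418, -0.571, 0.418]
wrist_force: [-3.5, 0.9, 0.8]
opening: 0.0854
```

```bash
python3 ring.py 585 66
```

```text
seam 595.6 61.0 dark 37 dock [-96.9   1.4]
base 586.0 65.6 dark 34 dock [-107.2    4. ]
t 9.55 p [484.9  98.3 -24.4] down [ 0.001 -0.    -1.   ] yaw of tool y -17.6 q6 0.2678472860456136 F [-3.67  1.33  1.46]
```

Request:
move_arm --commands '[{"tx": 0,"ty": -4,"tz": 0,"turn": 0,"gripper": 1},{"tx": 0,"ty": -9,"tz": 0,"turn": 0,"gripper": 1},{"tx": 0,"ty": -9,"tz": 4,"turn": -2,"gripper": 1},{"tx": 0,"ty": -8,"tz": 8,"turn": -4.5,"gripper": 1},{"tx": 0,"ty": -7,"tz": 12,"turn": -6.5,"gripper": 1},{"tx": 0,"ty": -6,"tz": 12,"turn": -6.5,"gripper": 1},{"tx": 0,"ty": -6,"tz": 12,"turn": -6.5,"gripper": 1}]'

```text
time: 10.25
tool_pos: [0.475, 0.089, -0.0244]
ee_rot: [0.546, 0.449, -0.546, 0.449]
wrist_force: [0.8, 0.2, 1.0]
opening: 0.0855
```

```bash
python3 ring.py 586 66; python3 -c "
from ring import *
o=readout.get_obs();print('tcp dock',dock(o['tool_pos'][:2]))"
```

```text
seam 594.6 60.6 dark 34 dock [-97.8   0.8]
base 586.0 65.6 dark 32 dock [-107.2    4. ]
t 10.3 p [475.   89.  -24.4] down [ 0. -0. -1.] yaw of tool y -11.2 q6 0.13440254395174167 F [-0.34 -0.53 -1.22]
tcp dock [-220.7    5.7]
```

Request:
move_arm --commands '[{"tx": 0,"ty": 3,"tz": 0,"turn": 0,"gripper": 1},{"tx": 0,"ty": 6,"tz": 0,"turn": 0,"gripper": 1},{"tx": 0,"ty": 8.5,"tz": 0,"turn": 0,"gripper": 1},{"tx": 0,"ty": 11,"tz": 0.3,"turn": 0,"gripper": 1},{"tx": 0,"ty": 13.5,"tz": 0.6,"turn": 0,"gripper": 1},{"tx": 0,"ty": 16,"tz": 0.9,"turn": 0,"gripper": 1},{"tx": 0,"ty": 18.5,"tz": 1.2,"turn": 0,"gripper": 1},{"tx": 0,"ty": 21,"tz": 1.5,"turn": 0,"gripper": 1},{"tx": 0,"ty": 24,"tz": 1.8,"turn": 0,"gripper": 1},{"tx": 0,"ty": 27,"tz": 2.1,"turn": 0,"gripper": 1}]'

```text
time: 11.3
tool_pos: [0.5001, 0.0819, -0.0245]
ee_rot: [-0.545, -0.45, 0.547, -0.449]
wrist_force: [-5.1, 1.3, 4.6]
opening: 0.0852
```

```bash
python3 ring.py 606 61
```

```text
seam 613.0 55.6 dark 37 dock [-78.8  -0.6]
base 605.0 62.0 dark 37 dock [-87.8   4.2]
t 11.35 p [500.7  81.7 -24.5] down [-0.001  0.    -1.   ] yaw of tool y -11.1 q6 0.12183472489859963 F [-4.38  0.65  1.88]
```

Request:
move_arm --commands '[{"tx": 0,"ty": 2.5,"tz": 0,"turn": 0,"gripper": 1},{"tx": 0,"ty": 5,"tz": 0,"turn": 0,"gripper": 1},{"tx": 0,"ty": 7.5,"tz": 0,"turn": 0,"gripper": 1},{"tx": 0,"ty": 10,"tz": 0,"turn": 0,"gripper": 1},{"tx": 0,"ty": 12.5,"tz": 0,"turn": 0,"gripper": 1},{"tx": 0,"ty": 15,"tz": 0,"turn": 0,"gripper": 1},{"tx": 0,"ty": 17.5,"tz": 0,"turn": 0,"gripper": 1},{"tx": 0,"ty": 20,"tz": 0,"turn": 0,"gripper": 1},{"tx": 0,"ty": 22,"tz": 0,"turn": 0,"gripper": 1},{"tx": 0,"ty": 24,"tz": 0,"turn": 0,"gripper": 1}]'

```text
time: 12.35
tool_pos: [0.5237, 0.0773, -0.0245]
ee_rot: [-0.546, -0.45, 0.546, -0.449]
wrist_force: [-5.2, 0.9, 3.6]
opening: 0.0855
```

```bash
python3 ring.py 629 57; python3 -c "
from ring import *
o=readout.get_obs();print('tcp dock',dock(o['tool_pos'][:2]))"
```

```text
seam 636.0 51.0 dark 36 dock [-55.3  -0.7]
base 640.0 77.2 dark 37 dock [-56.4  25.8]
t 12.4 p [524.1  77.2 -24.5] down [-0.001  0.    -1.   ] yaw of tool y -11.1 q6 0.11631744804080013 F [-3.61  0.93  2.66]
tcp dock [-170.1    3.5]
```

Request:
move_arm --commands '[{"tx": 0,"ty": 1.5,"tz": 0.4,"turn": 0,"gripper": 1},{"tx": 0,"ty": 3,"tz": 0.8,"turn": 0,"gripper": 1},{"tx": 0,"ty": 4.5,"tz": 1.2,"turn": 0,"gripper": 1},{"tx": 0,"ty": 6,"tz": 1.6,"turn": 0,"gripper": 1},{"tx": 0,"ty": 7.5,"tz": 2,"turn": 0,"gripper": 1},{"tx": 0,"ty": 9,"tz": 2.4,"turn": 0,"gripper": 1},{"tx": 0,"ty": 10.5,"tz": 2.8,"turn": 0,"gripper": 1},{"tx": 0,"ty": 12,"tz": 3,"turn": 0,"gripper": 1},{"tx": 0,"ty": 13.5,"tz": 3,"turn": 0,"gripper": 1},{"tx": 0,"ty": 15,"tz": 3,"turn": 0,"gripper": 1}]'

```text
time: 13.4
tool_pos: [0.5379, 0.0714, -0.0245]
ee_rot: [-0.546, -0.45, 0.546, -0.449]
wrist_force: [-5.3, 1.6, 4.9]
opening: 0.0856
```

```bash
cat > s.py <<'E'
from ring import *
o=readout.get_obs();t=dock(o['tool_pos'][:2]);print('tcp dock',t,'z',o['tool_pos'][2].round(4))
im=viewer.capture('scene'); g=cv2.cvtColor(im,cv2.COLOR_BGR2GRAY)
x0=float(sys.argv[1]); a=np.radians(-11.1); w=np.array([.6904,.041])+np.array([[np.cos(a),-np.sin(a)],[np.sin(a),np.cos(a)]])@np.array([(x0+9)/1e3,-.002])
v,p,q=ringfit(g,w[0],w[1],.133,.033); d=dock((p,q))+[-9.2,4.8]; print('lamp(seam) dock',d,'dark',round(v),'lead',d[0]-t[0],'F',o['wrist_force'].round(1))
i=np.array(proj(S,(*w,.24))); u=int(round(i[0])); p=g[:,u-3:u+4].mean(1); k=[r for r in range(int(i[1])-15,int(i[1])+10) if p[r+1]-p[r-1]>40]; print('apex row',k,'pred',i[1])
E
python3 s.py -50
```

```text
tcp dock [-155.5    0.5] z -0.0245
lamp(seam) dock [-49.6   1.9] dark 37 lead 105.9 F [-5.3  1.6  4.9]
apex row [167, 168] pred 178.82943783662648
```

Request:
move_arm --commands '[{"tx": 0,"ty": 1,"tz": 0,"turn": 0,"gripper": 1},{"tx": 0,"ty": 2,"tz": 0,"turn": 0,"gripper": 1},{"tx": 0,"ty": 3,"tz": 0,"turn": 0,"gripper": 1},{"tx": 0,"ty": 4,"tz": 0,"turn": 0,"gripper": 1},{"tx": 0,"ty": 5,"tz": 0,"turn": 0,"gripper": 1},{"tx": 0,"ty": 6,"tz": 0,"turn": 0,"gripper": 1},{"tx": 0,"ty": 7,"tz": 0,"turn": 0,"gripper": 1}]'

```text
time: 14.15
tool_pos: [0.5432, 0.0704, -0.0244]
ee_rot: [-0.545, -0.451, 0.547, -0.448]
wrist_force: [-14.6, 1.8, 9.9]
opening: 0.0855
```

```bash
python3 s.py -43
```

```text
tcp dock [-150.2    0.5] z -0.0244
lamp(seam) dock [-44.3   1.2] dark 38 lead 105.89999999999999 F [-14.6   1.8   9.9]
apex row [170, 171] pred 181.75669937236364
```

Request:
move_arm --commands '[{"tx": 0,"ty": 0.7,"tz": 0,"turn": 0,"gripper": 1},{"tx": 0,"ty": 1.4,"tz": 0,"turn": 0,"gripper": 1},{"tx": 0,"ty": 2.1,"tz": 0,"turn": 0,"gripper": 1},{"tx": 0,"ty": 2.8,"tz": 0,"turn": 0,"gripper": 1},{"tx": 0,"ty": 3.5,"tz": 0,"turn": 0,"gripper": 1}]'

```text
time: 14.7
tool_pos: [0.5469, 0.0697, -0.0244]
ee_rot: [-0.545, -0.45, 0.547, -0.448]
wrist_force: [-11.7, 2.2, 8.5]
opening: 0.0857
```

```bash
python3 s.py -40
```

```text
tcp dock [-146.4    0.5] z -0.0244
lamp(seam) dock [-40.3   1.3] dark 37 lead 106.10000000000001 F [-11.7   2.2   8.5]
apex row [171, 172] pred 183.01937835665905
```

Spreading the rollers with the lamp still upright. Continuing slowly.

Request:
move_arm --commands '[{"tx": 0,"ty": 0.8,"tz": 0,"turn": 0,"gripper": 1},{"tx": 0,"ty": 1.6,"tz": 0,"turn": 0,"gripper": 1},{"tx": 0,"ty": 2.4,"tz": 0,"turn": 0,"gripper": 1},{"tx": 0,"ty": 3.2,"tz": 0,"turn": 0,"gripper": 1},{"tx": 0,"ty": 4,"tz": 0,"turn": 0,"gripper": 1},{"tx": 0,"ty": 4.8,"tz": 0,"turn": 0,"gripper": 1},{"tx": 0,"ty": 5.6,"tz": 0,"turn": 0,"gripper": 1},{"tx": 0,"ty": 6.4,"tz": 0,"turn": 0,"gripper": 1},{"tx": 0,"ty": 7.2,"tz": 0,"turn": 0,"gripper": 1},{"tx": 0,"ty": 8,"tz": 0,"turn": 0,"gripper": 1}]'

```text
time: 15.75
tool_pos: [0.5555, 0.068, -0.0245]
ee_rot: [-0.545, -0.45, 0.547, -0.449]
wrist_force: [-9.3, 1.0, 4.7]
opening: 0.0849
```

```bash
python3 s.py -32
```

```text
tcp dock [-137.6    0.5] z -0.0245
lamp(seam) dock [-32.3   1.2] dark 39 lead 105.3 F [-9.3  1.   4.7]
apex row [174, 175, 176] pred 186.41067494513433
```

Request:
move_arm --commands '[{"tx": 0,"ty": 0.8,"tz": 0,"turn": 0,"gripper": 1},{"tx": 0,"ty": 1.6,"tz": 0,"turn": 0,"gripper": 1},{"tx": 0,"ty": 2.4,"tz": 0,"turn": 0,"gripper": 1},{"tx": 0,"ty": 3.2,"tz": 0,"turn": 0,"gripper": 1},{"tx": 0,"ty": 4,"tz": 0,"turn": 0,"gripper": 1},{"tx": 0,"ty": 4.8,"tz": 0,"turn": 0,"gripper": 1},{"tx": 0,"ty": 5.6,"tz": 0,"turn": 0,"gripper": 1},{"tx": 0,"ty": 6.4,"tz": 0,"turn": 0,"gripper": 1},{"tx": 0,"ty": 7.2,"tz": 0,"turn": 0,"gripper": 1},{"tx": 0,"ty": 8,"tz": 0,"turn": 0,"gripper": 1}]'

```text
time: 16.8
tool_pos: [0.5644, 0.0662, -0.0245]
ee_rot: [-0.546, -0.449, 0.546, -0.449]
wrist_force: [-3.9, 0.6, 2.4]
opening: 0.0852
```

```bash
python3 s.py -24
```

```text
tcp dock [-128.5    0.4] z -0.0245
lamp(seam) dock [-22.9   1.4] dark 36 lead 105.6 F [-3.9  0.6  2.4]
apex row [178, 179, 180] pred 189.83754018154707
```

Request:
move_arm --commands '[{"tx": 0,"ty": 0.8,"tz": 0,"turn": 0,"gripper": 1},{"tx": 0,"ty": 1.6,"tz": 0,"turn": 0,"gripper": 1},{"tx": 0,"ty": 2.4,"tz": 0,"turn": 0,"gripper": 1},{"tx": 0,"ty": 3.2,"tz": 0,"turn": 0,"gripper": 1},{"tx": 0,"ty": 4,"tz": 0,"turn": 0,"gripper": 1},{"tx": 0,"ty": 4.8,"tz": 0,"turn": 0,"gripper": 1},{"tx": 0,"ty": 5.6,"tz": 0,"turn": 0,"gripper": 1},{"tx": 0,"ty": 6.4,"tz": 0,"turn": 0,"gripper": 1},{"tx": 0,"ty": 7.2,"tz": 0,"turn": 0,"gripper": 1},{"tx": 0,"ty": 8,"tz": 0,"turn": 0,"gripper": 1}]'

```text
time: 17.85
tool_pos: [0.5727, 0.0645, -0.0245]
ee_rot: [0.546, 0.449, -0.546, 0.449]
wrist_force: [-0.4, 0.4, 0.1]
opening: 0.0854
```

```bash
python3 s.py -15
```

```text
tcp dock [-120.     0.4] z -0.0245
lamp(seam) dock [-14.3   1.5] dark 36 lead 105.7 F [-0.4  0.4  0.1]
apex row [182, 183] pred 193.73598009638474
```

Request:
move_arm --commands '[{"tx": 0,"ty": 0.5,"tz": 0,"turn": 0,"gripper": 1},{"tx": 0,"ty": 1,"tz": 0,"turn": 0,"gripper": 1},{"tx": 0,"ty": 1.5,"tz": 0,"turn": 0,"gripper": 1},{"tx": 0,"ty": 2,"tz": 0,"turn": 0,"gripper": 1},{"tx": 0,"ty": 2.5,"tz": 0,"turn": 0,"gripper": 1},{"tx": 0,"ty": 3,"tz": 0,"turn": 0,"gripper": 1},{"tx": 0,"ty": 3.5,"tz": 0,"turn": 0,"gripper": 1},{"tx": 0,"ty": 4,"tz": 0,"turn": 0,"gripper": 1}]'

```text
time: 18.7
tool_pos: [0.5765, 0.0638, -0.0245]
ee_rot: [0.546, 0.449, -0.546, 0.449]
wrist_force: [-0.4, 0.2, -0.4]
opening: 0.0854
```

```bash
python3 s.py -11
```

```text
tcp dock [-116.2    0.4] z -0.0245
lamp(seam) dock [-10.3   1.3] dark 36 lead 105.9 F [-0.4  0.2 -0.4]
apex row [183, 184, 185] pred 195.48351195663292
```

Request:
move_arm --commands '[{"tx": 0,"ty": 0,"tz": 0,"turn": 0,"gripper": 1},{"tx": 0,"ty": 0,"tz": 0,"turn": 0,"gripper": 1},{"tx": 0,"ty": 0,"tz": 0,"turn": 0,"gripper": 1},{"tx": 0,"ty": 0,"tz": 0,"turn": 0,"gripper": 1},{"tx": 0,"ty": 0,"tz": 0,"turn": 0,"gripper": 1},{"tx": 0,"ty": 0,"tz": 0,"turn": 0,"gripper": 1},{"tx": 0,"ty": 0,"tz": 0,"turn": 0,"gripper": 1},{"tx": 0,"ty": 0,"tz": 0,"turn": 0,"gripper": 1}]'

```text
time: 19.55
tool_pos: [0.5764, 0.0638, -0.0245]
ee_rot: [-0.546, -0.449, 0.546, -0.449]
wrist_force: [0.4, -0.7, -0.2]
opening: 0.0854
```

```bash
python3 s.py -9
```

```text
tcp dock [-116.2    0.4] z -0.0245
lamp(seam) dock [-6.2  0.9] dark 35 lead 110.0 F [ 0.4 -0.7 -0.2]
apex row [185, 186, 187] pred 196.3607486051643
```

The rollers are drawing it in on their own. I'll let it settle.

Request:
move_arm --commands '[{"tx": 0,"ty": 0,"tz": 0,"turn": 0,"gripper": 1},{"tx": 0,"ty": 0,"tz": 0,"turn": 0,"gripper": 1},{"tx": 0,"ty": 0,"tz": 0,"turn": 0,"gripper": 1},{"tx": 0,"ty": 0,"tz": 0,"turn": 0,"gripper": 1},{"tx": 0,"ty": 0,"tz": 0,"turn": 0,"gripper": 1},{"tx": 0,"ty": 0,"tz": 0,"turn": 0,"gripper": 1},{"tx": 0,"ty": 0,"tz": 0,"turn": 0,"gripper": 1},{"tx": 0,"ty": 0,"tz": 0,"turn": 0,"gripper": 1},{"tx": 0,"ty": 0,"tz": 0,"turn": 0,"gripper": 1},{"tx": 0,"ty": 0,"tz": 0,"turn": 0,"gripper": 1}]'

```text
time: 20.6
tool_pos: [0.5764, 0.0638, -0.0245]
ee_rot: [0.546, 0.449, -0.546, 0.449]
wrist_force: [0.7, -0.4, -0.2]
opening: 0.0856
```

```bash
python3 s.py -4
```

```text
tcp dock [-116.2    0.4] z -0.0245
lamp(seam) dock [-6.3  1. ] dark 35 lead 109.9 F [ 0.7 -0.4 -0.2]
apex row [185, 186, 187] pred 198.5640371177235
```

Request:
move_arm --commands '[{"tx": 0,"ty": 1,"tz": 0,"turn": 0,"gripper": 1},{"tx": 0,"ty": 2,"tz": 0,"turn": 0,"gripper": 1},{"tx": 0,"ty": 2.7,"tz": 0,"turn": 0,"gripper": 1},{"tx": 0,"ty": 3.2,"tz": 0,"turn": 0,"gripper": 1},{"tx": 0,"ty": 3.2,"tz": 0,"turn": 0,"gripper": 1}]'

```text
time: 21.15
tool_pos: [0.5796, 0.0631, -0.0245]
ee_rot: [0.546, 0.449, -0.546, 0.449]
wrist_force: [1.1, 0.1, -0.7]
opening: 0.0853
```

Request:
move_arm --commands '[{"tx": 0,"ty": 0.3,"tz": 0,"turn": 0,"gripper": 1},{"tx": 0,"ty": 0.3,"tz": 0,"turn": 0,"gripper": 1}]'

```text
time: 21.35
tool_pos: [0.5798, 0.0631, -0.0245]
ee_rot: [-0.546, -0.449, 0.546, -0.449]
wrist_force: [0.8, -1.2, -0.3]
opening: 0.0852
```

Request:
move_arm --commands '[{"tx": 0,"ty": 0.3,"tz": 0,"turn": 0,"gripper": 1},{"tx": 0,"ty": 0.3,"tz": 0,"turn": 0,"gripper": 1}]'

```text
time: 21.55
tool_pos: [0.5802, 0.063, -0.0245]
ee_rot: [0.546, 0.449, -0.546, 0.449]
wrist_force: [0.4, 0.5, 0.1]
opening: 0.0853
```

Request:
move_arm --commands '[{"tx": 0,"ty": 0.4,"tz": 0,"turn": 0,"gripper": 1},{"tx": 0,"ty": 0.4,"tz": 0,"turn": 0,"gripper": 1}]'

```text
time: 21.75
tool_pos: [0.5806, 0.0629, -0.0245]
ee_rot: [0.546, 0.449, -0.546, 0.449]
wrist_force: [0.6, 0.2, -0.1]
opening: 0.0854
```

Request:
move_arm --commands '[{"tx": 0,"ty": 0.4,"tz": 0,"turn": 0,"gripper": 1},{"tx": 0,"ty": 0.4,"tz": 0,"turn": 0,"gripper": 1}]'

```text
time: 21.95
tool_pos: [0.5809, 0.0629, -0.0245]
ee_rot: [-0.546, -0.449, 0.546, -0.449]
wrist_force: [-1.0, 1.4, -0.1]
opening: 0.0855
```

Request:
move_arm --commands '[{"tx": 0,"ty": 0.3,"tz": 0,"turn": 0,"gripper": 1},{"tx": 0,"ty": 0.3,"tz": 0,"turn": 0,"gripper": 1}]'

```text
time: 22.15
tool_pos: [0.581, 0.0629, -0.0245]
ee_rot: [-0.546, -0.449, 0.546, -0.449]
wrist_force: [-1.7, 0.7, 0.6]
opening: 0.0854
```

Request:
move_arm --commands '[{"tx": 0,"ty": 0.3,"tz": 0,"turn": 0,"gripper": 1},{"tx": 0,"ty": 0.3,"tz": 0,"turn": 0,"gripper": 1}]'

```text
time: 22.35
tool_pos: [0.5811, 0.0629, -0.0245]
ee_rot: [-0.546, -0.45, 0.546, -0.449]
wrist_force: [-4.4, 1.0, 2.0]
opening: 0.0854
```

Request:
move_arm --commands '[{"tx": 0,"ty": 0.3,"tz": 0,"turn": 0,"gripper": 1},{"tx": 0,"ty": 0.3,"tz": 0,"turn": 0,"gripper": 1}]'

```text
time: 22.55
tool_pos: [0.5811, 0.0629, -0.0245]
ee_rot: [-0.546, -0.45, 0.546, -0.449]
wrist_force: [-5.9, 0.0, 3.3]
opening: 0.0854
```

Request:
move_arm --commands '[{"tx": 0,"ty": 0.3,"tz": 0,"turn": 0,"gripper": 1},{"tx": 0,"ty": 0.3,"tz": 0,"turn": 0,"gripper": 1}]'

```text
time: 22.75
tool_pos: [0.5811, 0.0629, -0.0245]
ee_rot: [-0.545, -0.45, 0.547, -0.449]
wrist_force: [-8.6, 0.1, 4.9]
opening: 0.0855
```

Request:
move_arm --commands '[{"tx": 0,"ty": 0.12,"tz": 0,"turn": 0,"gripper": 1},{"tx": 0,"ty": 0.12,"tz": 0,"turn": 0,"gripper": 1},{"tx": 0,"ty": 0.12,"tz": 0,"turn": 0,"gripper": 1},{"tx": 0,"ty": 0.12,"tz": 0,"turn": 0,"gripper": 1}]'

```text
time: 23.15
tool_pos: [0.581, 0.0629, -0.0245]
ee_rot: [-0.545, -0.45, 0.547, -0.449]
wrist_force: [-8.0, 1.4, 5.0]
opening: 0.0851
```

Request:
move_arm --commands '[{"tx": 0,"ty": 0,"tz": 0,"turn": 0,"gripper": 1},{"tx": 0,"ty": 0,"tz": 0,"turn": 0,"gripper": 1},{"tx": 0,"ty": 0,"tz": 0,"turn": 0,"gripper": 1},{"tx": 0,"ty": 0,"tz": 0,"turn": 0,"gripper": 1}]'

```text
time: 23.55
tool_pos: [0.581, 0.0629, -0.0245]
ee_rot: [-0.545, -0.45, 0.547, -0.449]
wrist_force: [-9.5, 1.0, 5.3]
opening: 0.0855
```

Request:
move_arm --commands '[{"tx": 0,"ty": 0,"tz": 0,"turn": 0,"gripper": 1},{"tx": 0,"ty": 0,"tz": 0,"turn": 0,"gripper": 1},{"tx": 0,"ty": 0,"tz": 0,"turn": 0,"gripper": 1},{"tx": 0,"ty": 0,"tz": 0,"turn": 0,"gripper": 1}]'

```text
time: 23.95
tool_pos: [0.581, 0.0629, -0.0245]
ee_rot: [-0.545, -0.45, 0.547, -0.449]
wrist_force: [-9.0, 1.4, 4.8]
opening: 0.0858
```

```bash
python3 s.py -6
```

```text
tcp dock [-111.5    0.4] z -0.0245
lamp(seam) dock [-5.9  1.4] dark 36 lead 105.6 F [-9.   1.4  4.8]
apex row [185, 186, 187] pred 197.6809678764807
```

Request:
move_arm --commands '[{"tx": 0,"ty": -0.5,"tz": 0,"turn": 0,"gripper": 1},{"tx": 0,"ty": -1.2,"tz": 0,"turn": 0,"gripper": 1},{"tx": 0,"ty": -3,"tz": 0,"turn": 0,"gripper": 1},{"tx": 0,"ty": -6,"tz": 0,"turn": 0,"gripper": 1},{"tx": 0,"ty": -12,"tz": 0,"turn": 0,"gripper": 1},{"tx": 0,"ty": -20,"tz": 0,"turn": 0,"gripper": 1},{"tx": 0,"ty": -30,"tz": 0,"turn": 0,"gripper": 1},{"tx": 0,"ty": -40,"tz": 0,"turn": 0,"gripper": 1}]'

```text
time: 24.8
tool_pos: [0.5419, 0.0706, -0.0245]
ee_rot: [-0.546, -0.449, 0.546, -0.449]
wrist_force: [0.2, 0.2, -1.1]
opening: 0.0855
```

```bash
python3 s.py -6
python3 - <<'E'
from ring import *
a=cv2.imread('pics/scene0.png').astype(int);b=viewer.capture('scene').astype(int)
# bystander lamps: base rings before/after
for n,c in(('A',(.501,-.017)),('B',(.533,.181))):
    for im in(a,b):
        g=cv2.cvtColor(im.astype(np.uint8),cv2.COLOR_BGR2GRAY); v,x,y=ringfit(g,*c,.002,.024); print(n,round(x*1e3,1),round(y*1e3,1),round(v))
E
```

```text
tcp dock [-151.4    0.4] z -0.0245
lamp(seam) dock [-5.6  1.9] dark 38 lead 145.8 F [ 0.2  0.2 -1.1]
apex row [185, 186, 187] pred 197.6809678764807
A 503.0 -19.6 30
A 503.0 -19.6 33
B 535.0 178.6 34
B 518.4 194.6 57
```

Request:
move_arm --commands '[{"tx": 0,"ty": -10,"tz": 0,"turn": 0,"gripper": 1},{"tx": -15,"ty": -20,"tz": 0,"turn": 0,"gripper": 1},{"tx": -45,"ty": -20,"tz": 0,"turn": 0,"gripper": 1},{"tx": -85,"ty": -20,"tz": 0,"turn": 0,"gripper": 1},{"tx": -125,"ty": -20,"tz": 0,"turn": 0,"gripper": 1},{"tx": -165,"ty": -20,"tz": 0,"turn": 0,"gripper": 1},{"tx": -205,"ty": -20,"tz": 0,"turn": 0,"gripper": 1},{"tx": -245,"ty": -20,"tz": 0,"turn": 0,"gripper": 1},{"tx": -285,"ty": -20,"tz": 0,"turn": 0,"gripper": 1},{"tx": -310,"ty": -20,"tz": 0,"turn": 0,"gripper": 1}]'

```text
time: 25.9
tool_pos: [0.5234, 0.0743, 0.2886]
ee_rot: [0.547, 0.448, -0.545, 0.45]
wrist_force: [-0.5, -0.2, -0.7]
opening: 0.0852
```

Request:
move_arm --commands '[{"tx": 0,"ty": -40,"tz": 0,"turn": 0,"gripper": 1},{"tx": 0,"ty": -80,"tz": 0,"turn": 0,"gripper": 1},{"tx": 0,"ty": -120,"tz": 0,"turn": 0,"gripper": 1},{"tx": 0,"ty": -150,"tz": 0,"turn": 0,"gripper": 1},{"tx": 0,"ty": -150,"tz": 0,"turn": 0,"gripper": 1}]'

```text
time: 26.4
tool_pos: [0.3731, 0.1038, 0.2859]
ee_rot: [0.546, 0.449, -0.546, 0.45]
wrist_force: [-0.1, 0.2, -0.7]
opening: 0.0851
```

```bash
python3 s.py -6
python3 - <<'E'
from ring import *
a=cv2.imread('pics/scene0.png');b=viewer.capture('scene'); cv2.imwrite('pics/end.png',b)
for n,(x0,x1,y0,y1) in(('A',(196,228,195,224)),('Adome',(196,224,155,182)),('B',(281,307,168,193)),('Bdome',(285,310,124,150)),('dock s',(180,224,138,175)),('dock',(262,325,265,300)),('jar',(345,380,225,268)),('meter',(322,392,160,220)),('org',(142,215,236,335))):
    t=a[y0:y1,x0:x1]; w=b[y0-8:y1+8,x0-8:x1+8]; r=cv2.matchTemplate(w,t,cv2.TM_CCOEFF_NORMED); _,v,_,l=cv2.minMaxLoc(r); print(n,'shift',l[0]-8,l[1]-8,round(v,2))
E
```

```text
tcp dock [-323.5    0.6] z 0.2859
lamp(seam) dock [-5.6  1.9] dark 33 lead 317.9 F [-0.1  0.2 -0.7]
apex row [185, 186, 187] pred 197.6809678764807
A shift 0 0 0.82
Adome shift 0 0 1.0
B shift 1 -7 0.75
Bdome shift 0 0 0.97
dock s shift 0 0 0.97
dock shift 0 0 0.9
jar shift 0 0 0.99
meter shift 0 0 0.97
org shift 0 0 0.89
```

```bash
python3 -c "
from h import *
print(ctrl.close_job())"
```

```text
the job is handed in; nothing more can be done
None
```

The lamp is standing home against the contact plate, and I handed the job in at about 26.5 s.

**Push:** I slid the big lamp upright with the back of the open gripper's leading finger, about 50 mm above the table. It went through the dock mouth and past the rollers, which then drew it the last few millimetres in. It stopped at about -6 mm in the dock's frame, the near end of the plate's adjustment range.

**Press:** The steady push was about 8 to 9.5 N at the wrist for about 1.2 s. I read the wrist, not the plate, so the force on the plate is not measured directly. The rollers' inward pull, less friction, may add to it.

**Checks after letting go:**
- **Lamp:** it stayed home (-5.6 mm), upright, both right after release and again once the arm was clear.
- **Other things:** template matching showed no shift for the jar, meter, organiser, both docks and the smaller lamp on the robot's right.
- **Mixed result:** for the smaller lamp on the left, the base match was unreliable (the shading there had changed), but its glass top showed no shift.

**Slip:** While finding the table height, the fingertips pressed on the table with about 46 N for a moment, because I had queued one step too many. It moved nothing, but it was above 40 N, so if fingertips count under the gripper-body limit, that limit was exceeded.

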